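# Shut and clip the storage canister

### The arm

A 6-joint arm with a two-finger parallel gripper is mounted at the origin on a cart in front of the work surface, level with it; the furniture and walls round the work are solid. World frame = base frame: x ahead of the robot, y to its left, z up, the work surface at z = 0. Lengths are in m, angles in rad, forces in N, time in s.
With the tool pointing down it reaches from about 0.325 to 0.775 m from the base axis. Payload 9.3 kg.
Tool frame: the origin (TCP) lies midway between the tips of the shut fingers; the grasp point (between the pads) lies 19 mm behind it; z points along the fingers, y is the direction in which the jaws open and shut (so a half turn about z gives the same grasp; the last joint's range is limited). The gripper opens to 85 mm and grips with 20 to 120 N. Pads are 22 mm wide; open, the fingers measure 114 mm over their backs; the gripper's body (76 mm by 85 mm) begins 54 mm behind the grasp point. The pads swing forward as they close: fully open they stand 13 mm farther back than shut.
Start: joints at [1.087, 0.259, 0.021, 1.334, 0, 1.418], TCP at [0.179, 0.52, 0.231] pointing down, gripper open.
Joint ranges: [-3.04, 3.04], [-0.91, 1.82], [-1.04, 1.36], [-1.92, 1.95], [-1.52, 1.45], [-3.14, 3.14]. Speed limits (rad/s): [2.22, 2.22, 2.79, 3.14, 3.14, 3.14].

### API

Orientations are given as a unit quaternion [w, x, y, z].
In Python, from bench import env gives the robot as it stands. The module is installed in compiled form; this text tells all that it offers. Calls block until the motion is done:
- env.goto(position, orientation): joint-space move of the TCP to a pose.
- env.line_to(position, orientation=None, v=0.15): straight line of the TCP; orientation=None keeps the orientation; v is the mean speed in m/s.
- env.movej(angles): joint-space move.
- env.gripper_to(opening): opening from 0.0 (shut) to 1.0 (fully open); the grip force is fixed at half the most; returns when the fingers have stopped.
- env.hold(seconds).
- env.solve_ik(position, orientation): joint angles nearest the present ones, or None.
- env.observe(): the state.
- env.read_camera(name): name is "side" or "top" or "wrist"; returns the picture (480x640x3 uint8, red, green, blue); there is no depth.
- env.camera_model(name): a dict with "intrinsics" (3x3 intrinsics, pixels), "xyz" and "attitude" of the camera in the world; the wrist camera has in their place "mount" (4x4, takes a point from camera to tool coordinates, whose origin is the TCP and whose axes are the flange's). Camera axes: x right, y up, looking along -z (the intrinsics and any distortion apply to the point x, -y, -z); pixel columns grow to the right and rows downward; lengths in m; the calibration is good to about 2 mm. A picture is of the moment at which its call begins: read the wrist's pose just before it. camera_model takes no time and is no camera call.
A pose or a line that the arm cannot do raises env.PlanningError and nothing moves.
- env.close_job(): hands the job in, once; it reports no verdict.
The state is a dict: "time_s": time; "joint_positions": joint angles; "dq": joint speeds; "joint_efforts": joint torques, N m; "eef_pos": TCP position; "tool_rot": TCP orientation; "wrist_force": force on the tool from outside, world axes, zero at the start; "ft_torque": the same for the moment, N m; "finger_gap": opening from 0.0 (shut) to 1.0 (fully open).
Only numpy, scipy, OpenCV 4.12 (cv2) and the standard library are available. Lean on these libraries where they do the work, as an engineer would, in place of code of your own. Each camera call takes 0.05 s, during which the arm holds its last target.

### The job

One of the three clip-top canisters has been left open, with its lid leaning up and its wire clip lever sticking out. Press the lid down until it sits fully shut, and only then push the lever down past its middle so that it snaps over and hangs against the front of the canister. Work with the fingertips only: do not lift, tip or shove the canister, press gently, and leave everything else as it stands.

Things in the scene. Friction and masses are not known exactly. Their poses are not given: they have to be found in the camera images.
- canister: the open canister: loose, white ceramic, round, 110 mm across, rim 120 mm high, about 1 kg with its lid; it stands left of the sink or right of it. Origin: centre of its underside; z up; its -x axis points to its front, where the lever is (roughly towards the robot), +x to the lid's hinge. A downward push of more than about 6 N on the end of the lever would start to tip it
- lid (a joint): angle of the round wooden lid (110 mm across, 13.5 mm thick) about the hinge at the back of the rim, rad: 0 = fully shut and level, 1.2 = widest open. A stiff hinge: the lid stays at any angle and needs a light push all the way, 1 to 2 N at its front edge, more nearer the hinge
- lever (a joint): angle of the steel wire clip lever about its pivot on the lid's front edge, rad: 0 = open, sticking out from the lid's front (10 degrees above the lid's plane), 1.66 = closed, hanging down at right angles to the lid, along the canister's front with the lid shut. A spring drives it to whichever end is nearer, the middle being 0.83; to leave the open end takes about 3 N down on its tab
- lid_top (a point): centre of the lid's outer (upper) face; 57 mm from the hinge line along the lid. Its axes turn with the lid: z is the outward normal of the face, -x points from the hinge to the lid's front edge and lever
- lid_hinge (a point): middle of the lid's hinge line, which runs along the canister's y, 124 mm above the canister's foot and 57 mm behind its axis
- lever_pivot (a point): middle of the lever's pivot line, parallel to the lid's hinge and 122 mm from it; with the lid shut it is 129 mm above the canister's foot and 65 mm in front of its axis. A small catch on the lever, near the pivot, hooks under a lug on the canister: once closed over the shut lid it holds the lid down
- lever_tab (a point): middle of the lever's flat thumb tab, 18 x 32 x 4 mm, 49 mm from the pivot (the lever is 58 mm long and 36 mm wide)
- mug_b: white glazed mug, 98 x 128 x 88 mm; origin under its centre; a bystander
- tamper: coffee tamper, steel foot and black handle, 57 mm across, 82 mm high; origin under its centre; a bystander
- honey_jar: amber jar with cork lid, 55 mm across, 81 mm high; origin under its centre; a bystander on the other side of the sink

How it is judged:
By the outcome, as a careful person would: the job done as asked, in the order asked, and still so for the second after the job is handed in, with the robot touching nothing.
It also fails if it takes over 48 s, if anything falls off the work surface, if the arm or the gripper's body presses on something with over 40 N, if the wrist force passes 120 N, or if a joint passes its speed limit or range.

## Working session

There is one attempt and no reset: what is moved stays moved. The work goes in short steps, each a Python script; the robot and the scene stay as the last script left them, time stands still between calls to the robot, and variables do not carry over. Pictures are saved under pics/ and viewed, and the job is handed in when it is done.

```bash
mkdir -p pics
python3 - <<'E'
from bench import env
import cv2
for n in ("side","top","wrist"):
    im=env.read_camera(n); cv2.imwrite(f"pics/{n}0.png",im[:,:,::-1]); print(n,env.camera_model(n))
print(env.observe())
E
```

```text
side {'intrinsics': array([[545.20967222,   0.        , 324.0756003 ],
       [  0.        , 545.20967222, 250.96176192],
       [  0.        ,   0.        ,   1.        ]]), 'xyz': array([ 0.00270451, -1.26798949,  1.21696217]), 'attitude': array([ 0.88110646,  0.43471322, -0.08099299, -0.16767813])}
top {'intrinsics': array([[462.05577458,   0.        , 319.13514124],
       [  0.        , 462.05577458, 239.20884835],
       [  0.        ,   0.        ,   1.        ]]), 'xyz': array([0.44825093, 0.06520503, 1.28768084]), 'attitude': array([ 0.71345559,  0.0384004 , -0.02526455, -0.69919112])}
wrist {'intrinsics': array([[356.26937257,   0.        , 316.7920662 ],
       [  0.        , 356.26937257, 240.13257333],
       [  0.        ,   0.        ,   1.        ]]), 'mount': array([[ 1.05539463e-03,  9.57861553e-01,  2.87228362e-01,
         7.39421104e-02],
       [ 9.99998873e-01, -7.04140925e-04, -1.32620580e-03,
         1.16904110e-04],
       [-1.06807230e-03,  2.87229438e-01, -9.57861216e-01,
        -1.42403696e-01],
       [ 0.00000000e+00,  0.00000000e+00,  0.00000000e+00,
         1.00000000e+00]])}
{'time_s': 0.15, 'joint_positions': array([ 1.08739027e+00,  2.59059017e-01,  2.09725420e-02,  1.33367067e+00,
       -2.09464459e-06,  1.41822864e+00]), 'dq': array([ 2.43181124e-03, -1.23262258e-03,  2.52659117e-03, -1.31470988e-03,
        4.58380104e-04, -4.71994160e-05]), 'joint_efforts': array([ 3.77423828e-03, -5.55969322e+01,  3.44661570e+01,  1.13607844e-02,
       -1.00079706e-04, -1.02152561e-05]), 'eef_pos': array([0.17856055, 0.52001107, 0.23082148]), 'tool_rot': array([-1.49207410e-04,  1.64665789e-01,  9.86349303e-01, -4.56651855e-04]), 'wrist_force': array([-0.35974439,  0.9551922 ,  0.68288976]), 'ft_torque': array([ 0.00111991, -0.01519851,  0.01303463]), 'finger_gap': 1.0021854794736682}
```

View pics/side0.png

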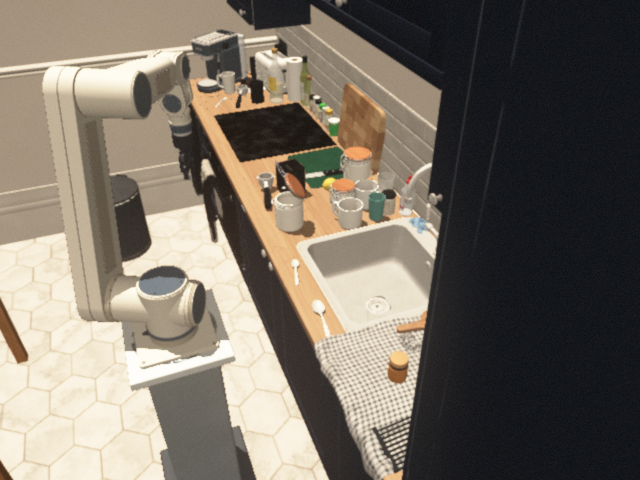

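View pics/top0.png

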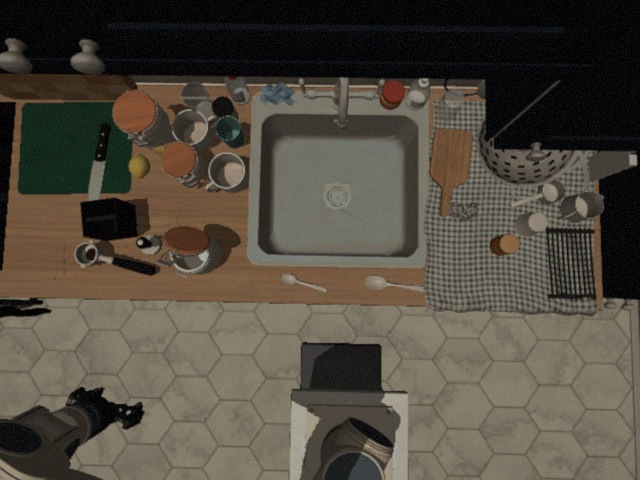

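View pics/wrist0.png

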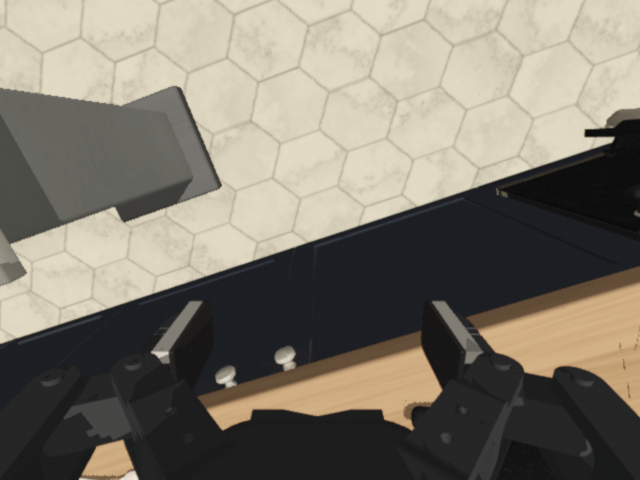

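The open canister is near (190,250) in the top view and (290,208) in the side view. I'll enlarge both.

Run:
```python
import cv2
a=cv2.imread("pics/top0.png")[190:310,60:260]; b=cv2.imread("pics/side0.png")[140:250,235:395]
a=cv2.convertScaleAbs(a,alpha=1.8)
cv2.imwrite("pics/top0c.png",cv2.resize(a,None,fx=4,fy=4,interpolation=3)); cv2.imwrite("pics/side0c.png",cv2.resize(b,None,fx=5,fy=5,interpolation=3))
```

```text
(no output)
```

View pics/top0c.png

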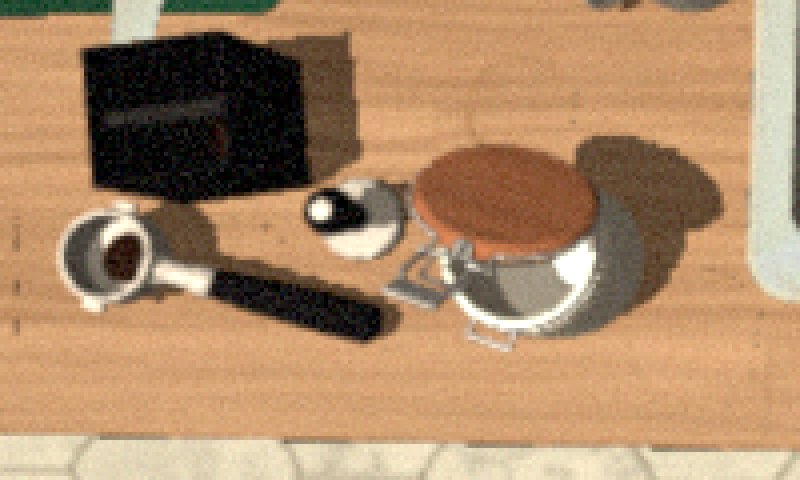

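View pics/side0c.png

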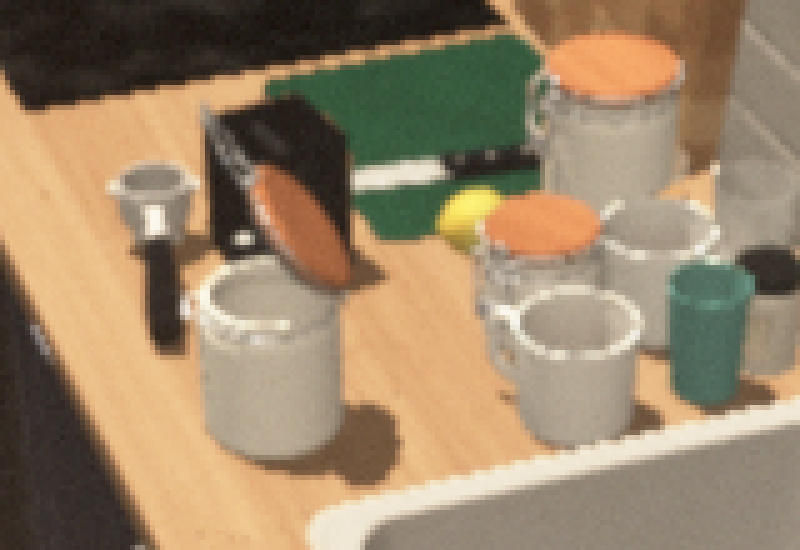

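```bash
cat > h.py <<'E'
from bench import env
import numpy as np, cv2
from scipy.spatial.transform import Rotation as R
from scipy.optimize import least_squares
def rot(q): return R.from_quat([q[1],q[2],q[3],q[0]]).as_matrix()
def cam(n,obs=None):
    m=env.camera_model(n)
    if n!="wrist": return m["intrinsics"],np.array(m["xyz"]),rot(m["attitude"])
    T=np.array(m["mount"]); Rt=rot(obs["tool_rot"])
    return m["intrinsics"],obs["eef_pos"]+Rt@T[:3,3],Rt@T[:3,:3]
def proj(P,c):
    K,x,A=c; p=(np.atleast_2d(P)-x)@A; u=p[:,:2]/-p[:,2:]
    return np.c_[K[0,0]*u[:,0]+K[0,2],-K[1,1]*u[:,1]+K[1,2]]
def model(x,y,yaw,lid,lev=0.0):
    """world points"""
    cl,sl=np.cos(lid),np.sin(lid)
    f=lambda a,h:np.array([0.057-a*cl+h*sl*1.0,0,0.124+a*sl+h*cl])  # a along lid from hinge, h along normal
    t=np.radians(10)-lev
    piv=(0.122,0.005)
    P=dict(hinge=f(0,0),pivot=f(*piv),tab=f(piv[0]+.049*np.cos(t),piv[1]+.049*np.sin(t)),
      tip=f(piv[0]+.058*np.cos(t),piv[1]+.058*np.sin(t)),lidtop=f(.057,.0095),rimc=np.array([0,0,.12]),base=np.zeros(3))
    th=np.linspace(0,2*np.pi,60,endpoint=False)
    P['rim']=np.c_[.055*np.cos(th),.055*np.sin(th),0*th+.12]
    P['foot']=np.c_[.055*np.cos(th),.055*np.sin(th),0*th]
    P['lid']=np.array([f(.057-.055*np.cos(t),.0095)+[0,.055*np.sin(t),0] for t in th])
    Z=R.from_euler('z',yaw).as_matrix()
    return {k:v@Z.T+[x,y,0] for k,v in P.items()}
def draw(im,P,c,s,off):
    im=cv2.resize(im,None,fx=s,fy=s,interpolation=3)
    for k,v in P.items():
        q=(proj(v,c)-off+.5)*s
        if len(q)>1: cv2.polylines(im,[q.astype(np.int32)],True,(0,255,0),1)
        else: cv2.circle(im,tuple(int(i) for i in q[0]),3,(255,0,255),-1); cv2.putText(im,k,tuple(int(i)+3 for i in q[0]),0,.4,(255,0,0),1)
    return im
E
cat > fit.py <<'E'
from h import *
ct,cs=cam("top"),cam("side")
T=lambda u,v:np.array([60+u/4,190+v/4]); S=lambda u,v:np.array([235+u/5,140+v/5])
def res(p):
    P=model(*p); pt=lambda k:proj(P[k],ct)[0]; ps=lambda k:proj(P[k],cs)[0]
    r=[pt('tab')-T(417,290),pt('pivot')-T(461,252),ps('tab')-S(209,128),ps('pivot')-S(252,172)]
    L=proj(P['lid'],ct); r+=[[L[:,0].min()-T(412,0)[0],L[:,0].max()-T(600,0)[0],L[:,1].min()-T(0,145)[1]]]
    f=proj(P['foot'],cs); q=proj(P['rim'],cs); r+=[[f[:,1].max()-S(0,458)[1],f[:,0].min()-S(205,0)[0],f[:,0].max()-S(343,0)[0],q[:,1].max()-S(0,338)[1],q[:,0].min()-S(199,0)[0]]]
    q=proj(P['rim'],ct); r+=[[q[:,1].max()-T(0,333)[1]]]
    return np.concatenate(r)
best=min((least_squares(res,[.45,.42,y0,.9],loss='soft_l1') for y0 in(-.8,-.3,.2,.7)),key=lambda s:s.cost)
print(best.x,best.cost,res(best.x).round(1)); P=model(*best.x)
for k in('hinge','pivot','tab','lidtop'):print(k,P[k].round(3))
cv2.imwrite("pics/fit_t.png",draw(cv2.convertScaleAbs(cv2.imread("pics/top0.png")[190:310,60:260],alpha=1.8),P,ct,4,(60,190)))
cv2.imwrite("pics/fit_s.png",draw(cv2.imread("pics/side0.png")[140:250,235:395],P,cs,5,(235,140)))
E
python3 fit.py
```

```text
[ 0.51669648  0.41630591 -0.26567306  0.9183903 ] 4.514471625925995 [ 1.  -0.3 -0.4  0.6  0.1 -1.4 -1.7  0.1  0.1  0.1 -1.   1.1 -0.3  0.2
 -1.3 -0.9 -0.5]
hinge [0.572 0.401 0.124]
pivot [0.504 0.42  0.224]
tab [0.482 0.426 0.267]
lidtop [0.546 0.408 0.175]
```

View pics/fit_t.png

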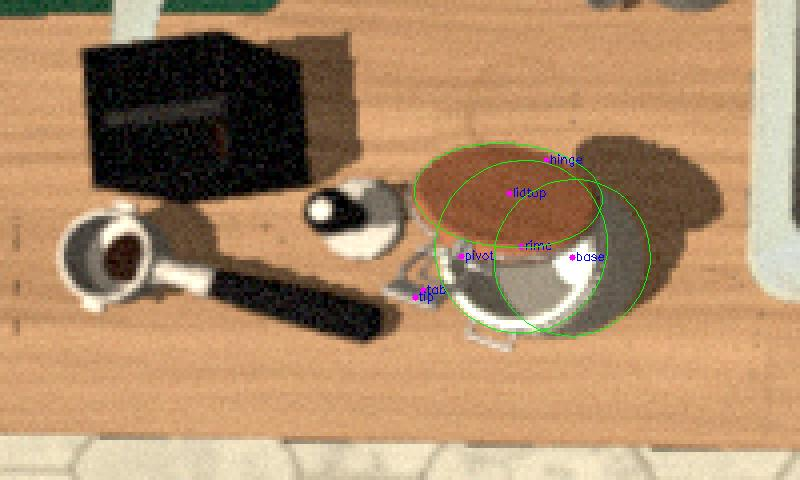

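View pics/fit_s.png

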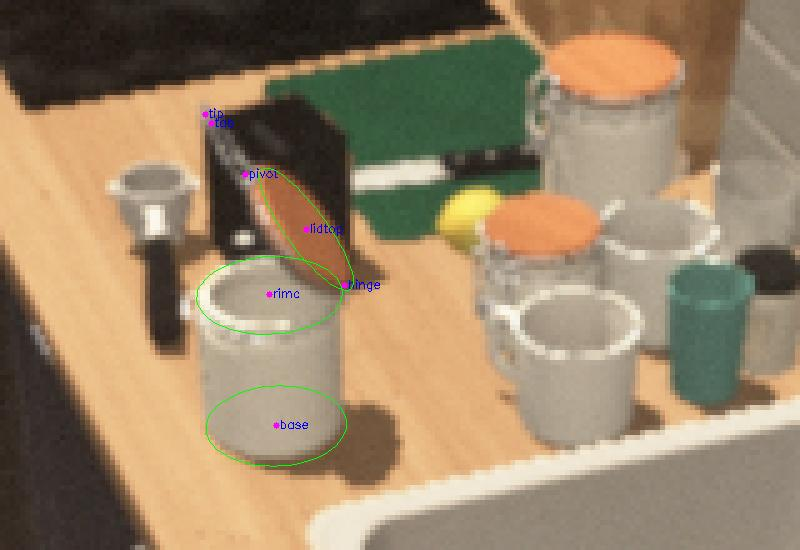

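```bash
cat >> h.py <<'E'
def ori(yaw,tilt):
    # tool x -> canister front, z down; tilt>0: tip points to front, body leans back
    xc=np.array([np.cos(yaw),np.sin(yaw),0]); Z=np.array([0,0,1.])
    z=-np.sin(tilt)*xc-np.cos(tilt)*Z
    x=-np.cos(tilt)*xc+np.sin(tilt)*Z
    M=np.c_[x,np.cross(z,x),z]; q=R.from_matrix(M).as_quat(); return [q[3],q[0],q[1],q[2]]
E
python3 - <<'E'
from h import *
yaw=-.266
p=[.58,.40,.38]; q=ori(yaw,0)
print(env.solve_ik(p,q))
for t in(0,.25,.46):print(env.solve_ik(model(.517,.416,yaw,.92)['pivot']+[.02,0,.03],ori(yaw,t)))
print(env.observe()['time_s'])
env.gripper_to(0.0)
env.line_to([.1786,.52,.38],v=.3)
env.goto(p,q)
o=env.observe(); im=env.read_camera("wrist"); cv2.imwrite("pics/w1.png",im[:,:,::-1]); np.save("w1.npy",np.r_[o['eef_pos'],o['tool_rot']])
print(o['time_s'],o['eef_pos'],o['wrist_force'])
E
```

```text
[0.48481293 0.62021591 0.99507869 1.94565911 0.         0.75081293]
[0.54968037 0.47425056 0.40786225 1.50440801 0.         0.81568037]
[0.47537691 0.60595536 0.6113293  1.76231482 0.16786009 0.72567195]
None
0.15
3.1083 [0.57892845 0.40089697 0.38058423] [-0.59220177  0.00330671  0.18713188]
```

View pics/w1.png

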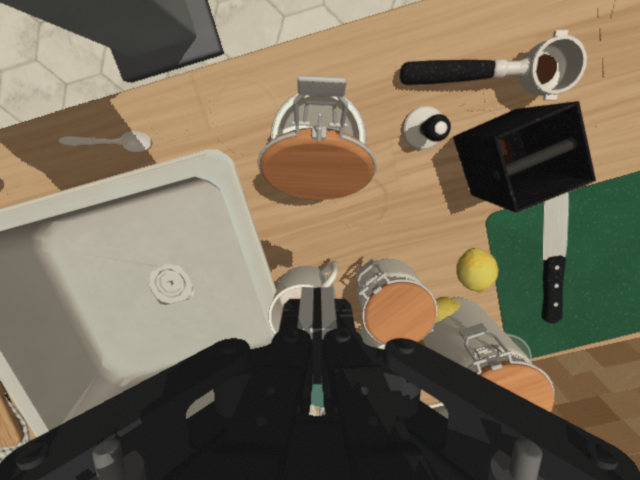

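The wrist view shows the lid at (317,163), the tab at (321,87) and the pivot at about (319,131). I'll zoom in to refine.

Run:
```python
import cv2
cv2.imwrite("pics/w1c.png",cv2.resize(cv2.imread("pics/w1.png")[65:215,240:400],None,fx=4,fy=4,interpolation=3))
```

```text
(no output)
```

View pics/w1c.png

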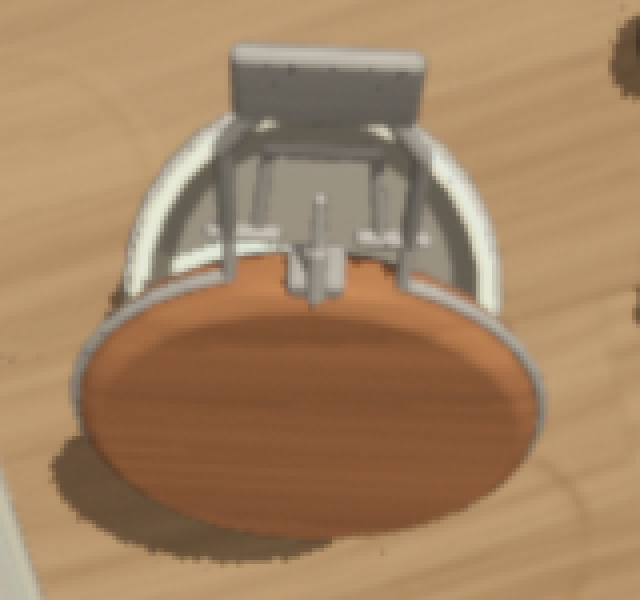

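```bash
python3 - <<'E'
s=open('fit.py').read()
s=s.replace("def res(p):","""w=np.load('w1.npy'); cw=cam('wrist',dict(eef_pos=w[:3],tool_rot=w[3:]))
W=lambda u,v:np.array([240+u/4,65+v/4])
def res(p):
    P=model(*p); L=proj(P['lid'],cw); q=proj(P['rim'],cw)
    return np.r_[res0(p),proj(P['tab'],cw)[0]-W(328,92),proj(P['pivot'],cw)[0]-W(318,272),L[:,0].min()-W(77,0)[0],L[:,0].max()-W(541,0)[0],L[:,1].max()-W(0,540)[1],q[:,0].min()-W(126,0)[0],q[:,0].max()-W(499,0)[0]]
def res0(p):""")
s+="""
cv2.imwrite("pics/fit_w.png",draw(cv2.imread("pics/w1.png")[65:215,240:400],P,cw,4,(240,65)))
"""
open('fit.py','w').write(s)
E
python3 fit.py
```

```text
[ 0.51731525  0.41963047 -0.30847947  0.90456797] 21.391738015975733 [-1.2  0.1 -2.1  0.9 -0.6 -1.7 -2.2 -0.2 -0.8 -0.9 -1.4  0.6 -0.4  0.1
 -1.7 -1.  -0.7 -0.5  1.5 -0.2 -6.1  0.2 -1.   1.7 -4.1  3.6]
hinge [0.572 0.402 0.124]
pivot [0.504 0.424 0.223]
tab [0.481 0.431 0.266]
lidtop [0.545 0.411 0.175]
```

View pics/fit_w.png

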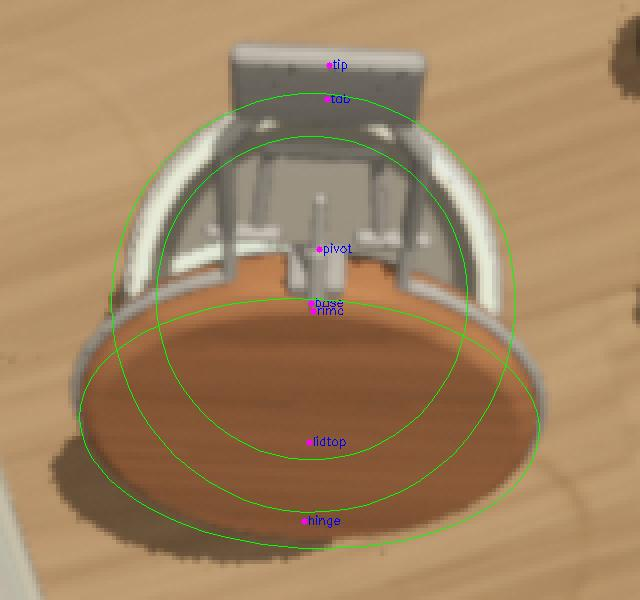

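```bash
sed -i "s/proj(P\['pivot'\],cw)\[0\]-W(318,272),L/(proj(P['pivot'],cw)[0]-W(318,272))*[1,0],L/; s/W(126,0)/W(112,0)/; s/W(499,0)/W(513,0)/" fit.py; python3 fit.py
```

```text
[ 0.51650862  0.41991955 -0.30869028  0.9060324 ] 9.86301618558391 [-1.3  0.3 -2.2  1.1 -0.8 -1.7 -2.4 -0.2 -0.9 -1.  -1.1  0.6 -0.6 -0.1
 -1.7 -1.3 -0.4 -0.4  0.4 -0.1 -0.   0.2 -0.8  0.9 -0.5  0.2]
hinge [0.571 0.403 0.124]
pivot [0.503 0.424 0.223]
tab [0.481 0.431 0.266]
lidtop [0.544 0.411 0.175]
```

```bash
cat >> h.py <<'E'
CX,CY,YAW,TH0=.5165,.419,-.30,.906
Zr=R.from_euler('z',YAW).as_matrix()
def c2w(p): return Zr@np.array(p)+[CX,CY,0]
def lidpt(th,a,h): return c2w([.057-a*np.cos(th)+h*np.sin(th),0,.124+a*np.sin(th)+h*np.cos(th)])
def tcp(th,a=.085,clear=0.,):
    t=th/3; return lidpt(th,a,.0095+.011*np.sin(max(th-t,0))+clear),ori(YAW,t)
def snap(n,name):
    o=env.observe(); im=env.read_camera(n); cv2.imwrite(f"pics/{name}.png",im[:,:,::-1]); np.save(name+".npy",np.r_[o['eef_pos'],o['tool_rot']])
E
python3 - <<'E'
from h import *
for th in(.9,.5,0): print(env.solve_ik(*tcp(th)))
env.goto(*tcp(TH0,clear=.06)); 
env.line_to(*tcp(TH0,clear=.03),v=.1); env.hold(.1)
o=env.observe(); print(o['time_s'],o['eef_pos'],tcp(TH0,clear=.03)[0],o['wrist_force'])
snap("wrist","w2"); snap("side","s2")
a=cv2.imread("pics/s2.png")[120:260,220:380]; b=cv2.imread("pics/w2.png")
cv2.imwrite("pics/v2.png",np.hstack([cv2.resize(a,(400,350),interpolation=3),cv2.resize(b,(400,350))]))
E
```

```text
[0.44783853 0.6346472  0.51783042 1.67700005 0.20234821 0.72510399]
[0.51399358 0.53644078 0.30665542 1.45600626 0.12090665 0.80702559]
[0.58838923 0.46735357 0.08981934 1.1932621  0.         0.88838923]
4.3333 [0.55573781 0.40729868 0.22093668] [0.55525675 0.40701113 0.21912008] [-0.17052165 -0.08436852  0.49118952]
```

View pics/v2.png

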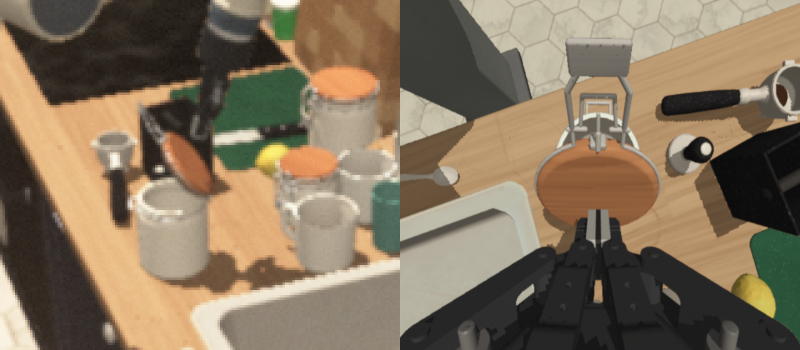

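The shut fingertips are centred on the lid (wrist half-picture, about (598,212)) and sit just above it. Next I press the lid down along its arc while watching the force.

Run:
```python
from h import *
def F(): 
    return env.observe()['wrist_force']
def step(th,cl,v):
    env.line_to(*tcp(th,clear=cl),v=v); o=env.observe(); f=o['wrist_force']
    print(f"{th:.2f} {cl:.3f} t={o['time_s']:.2f} F={f.round(1)}"); return np.linalg.norm(f)
step(TH0,.01,.08); 
ths=list(np.linspace(TH0-.0,.05,11))
for th in ths:
    if step(th,0,.05)>7: print("high");break
env.hold(.1);snap("wrist","w3"); snap("side","s3")
a=cv2.imread("pics/s3.png")[120:260,220:380]; b=cv2.imread("pics/w3.png")
cv2.imwrite("pics/v3.png",np.hstack([cv2.resize(a,(400,350),interpolation=3),cv2.resize(b,(400,350))]))
```

```text
0.91 0.010 t=4.83 F=[-0.2 -0.1 -0.2]
0.91 0.000 t=5.18 F=[-0.6  0.5  0.5]
0.82 0.000 t=5.49 F=[-0.4 -0.2  0. ]
0.73 0.000 t=5.80 F=[0.2 0.6 0.3]
0.65 0.000 t=6.11 F=[ 0.3 -0.2 -0.7]
0.56 0.000 t=6.42 F=[ 0.4 -0.1  0.5]
0.48 0.000 t=6.72 F=[ 0.7 -0.4 -0.7]
0.39 0.000 t=7.03 F=[0.6 0.6 0.1]
0.31 0.000 t=7.34 F=[1.1 0.5 0.2]
0.22 0.000 t=7.65 F=[-0.   0.4 -0.1]
0.14 0.000 t=7.96 F=[-0.2  1.8  0.1]
0.05 0.000 t=8.27 F=[-0.1 -0.   0.2]
```

View pics/v3.png

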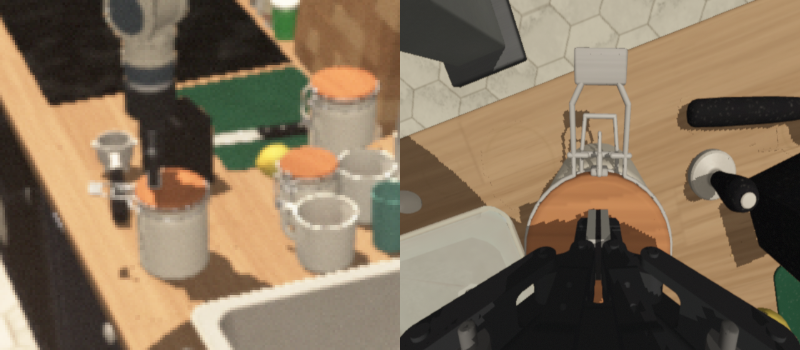

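The lid has followed and is nearly level. Now I press to the stop in small steps.

Run:
```python
from h import *
def f(): return env.observe()
p,q=tcp(0.0); z=p[2]+.003
for i in range(14):
    env.line_to([p[0],p[1],z],q,v=.02); env.hold(.08)
    fs=[]
    for _ in range(3): env.hold(.02); fs.append(f()['wrist_force'])
    o=f(); m=np.mean(fs,0); print(f"{o['time_s']:.2f} cmd {z:.4f} act {o['eef_pos'][2]:.4f} F {m.round(1)}")
    if m[2]>4: break
    z-=.001
```

```text
8.85 cmd 0.1365 act 0.1372 F [ 1.4 -1.1  5.7]
```

Run:
```python
from h import *
p,q=tcp(0.0); z=.1365
for i in range(4):
    env.line_to([p[0],p[1],z],q,v=.02); env.hold(.1)
    fs=[]
    for _ in range(5): env.hold(.02); fs.append(env.observe()['wrist_force'])
    o=env.observe(); m=np.mean(fs,0); print(f"{o['time_s']:.2f} cmd {z:.4f} act {o['eef_pos'][2]:.4f} F {m.round(1)}")
    if m[2]>8: break
    z-=.0007
snap("wrist","w4"); snap("side","s4")
a=cv2.imread("pics/s4.png")[160:240,250:330]; b=cv2.imread("pics/w4.png")[50:350,150:450]
cv2.imwrite("pics/v4.png",np.hstack([cv2.resize(a,(400,400),interpolation=3),cv2.resize(b,(400,400))]))
```

```text
9.28 cmd 0.1365 act 0.1372 F [ 1.5 -0.9  5.9]
9.72 cmd 0.1358 act 0.1371 F [-0.  -1.9 10.4]
```

View pics/v4.png

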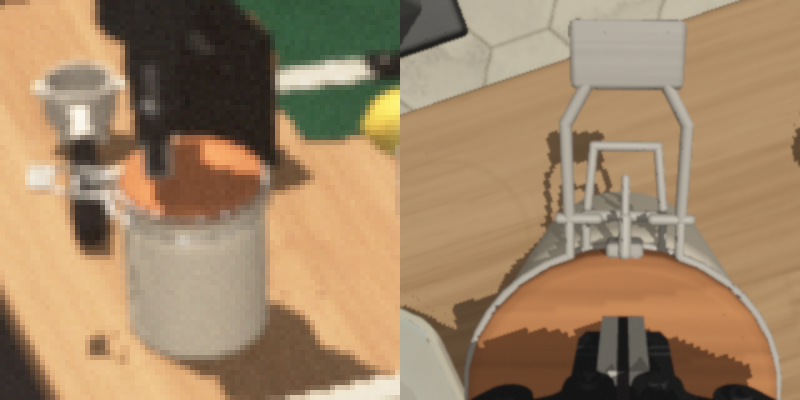

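The stop is hard: 0.1 mm of movement for 4.5 N more, so the lid is shut. I back off and re-measure the lever.

Run:
```python
from h import *
p,q=tcp(0.0)
env.line_to([p[0],p[1],.24],q,v=.12); env.goto(c2w([.03,0,.30]),q); env.hold(.1)
snap("wrist","w5"); snap("side","s5"); snap("top","t5")
o=env.observe();print(o['time_s'])
b=cv2.imread("pics/w5.png"); w=np.load('w5.npy'); c=cam('wrist',dict(eef_pos=w[:3],tool_rot=w[3:]))
P=model(CX,CY,YAW,0); 
for k in('tab','pivot','lidtop'): print(k,proj(P[k],c)[0].round(1))
cv2.imwrite("pics/v5.png",draw(b[40:290,200:450],P,c,2.4,(200,40)))
cv2.imwrite("pics/v5s.png",draw(cv2.imread("pics/s5.png")[160:250,240:340],P,cam('side'),6,(240,160)))
```

```text
11.5083
tab [316.9  39.5]
pivot [316.8 107.8]
lidtop [316.7 187.6]
```

View pics/v5.png

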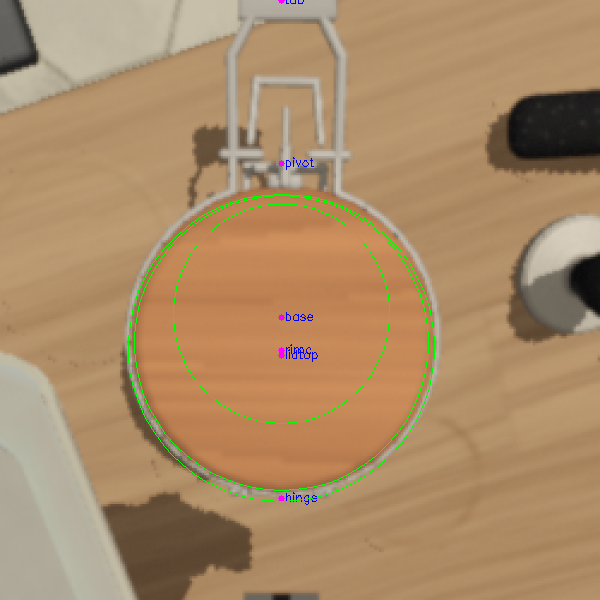

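View pics/v5s.png

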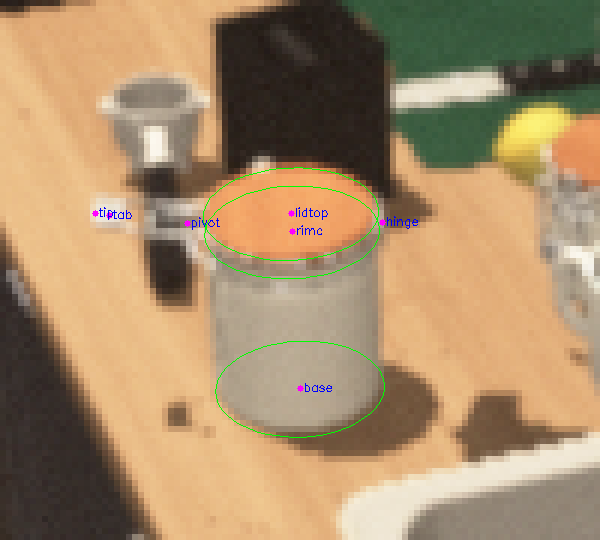

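The lid sits level and the model matches both views. The lever pivot is about 3 mm further forward, at crop row 154 against 163 predicted. I'll push the tab down its arc.

```bash
cat >> h.py <<'E'
def levtcp(phi,zoff=.0035):
    b=phi-np.radians(10); px,pz=-.067,.129
    xt=px-.049*np.cos(b)-.006
    e=.011 if b>0 else -.005
    xe=xt+e
    return c2w([xt,.001,pz-(px-xe)*np.tan(b)+.002/np.cos(b)+zoff])
E
python3 - <<'E'
from h import *
q=ori(YAW,0)
for phi in(0,.5,1.0): print(levtcp(phi).round(3),env.solve_ik(levtcp(phi),q) is not None)
env.goto(levtcp(0)+[0,0,.05],q); env.line_to(levtcp(0)+[0,0,.012],q,v=.1); env.hold(.1)
o=env.observe(); print(o['time_s'],o['eef_pos'],o['wrist_force'].round(1))
snap("wrist","w6"); snap("side","s6")
a=cv2.imread("pics/s6.png")[160:240,240:320]; b=cv2.imread("pics/w6.png")
cv2.imwrite("pics/v6.png",np.hstack([cv2.resize(a,(360,360),interpolation=3),cv2.resize(b,(440,360))]))
E
```

```text
[0.401 0.456 0.145] True
[0.403 0.455 0.121] True
[0.415 0.451 0.105] True
12.9083 [0.40167357 0.45597577 0.15784519] [0.1 0.1 0.4]
```

View pics/v6.png

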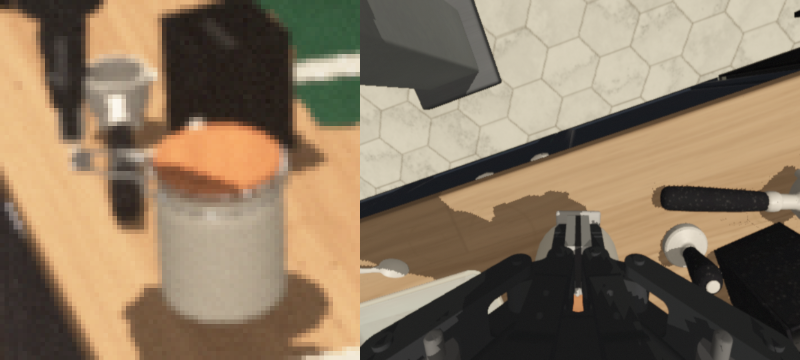

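The tips are over the tab, whose front edge shows at (578,213). Pushing now.

Run:
```python
from h import *
q=ori(YAW,0)
def rd():
    fs=[]
    for _ in range(3): env.hold(.02); fs.append(env.observe()['wrist_force'])
    return np.mean(fs,0)
mx=0
for phi in np.arange(-.05,1.16,.06):
    env.line_to(levtcp(phi),q,v=.03); f=rd(); o=env.observe()
    print(f"{phi:.2f} t={o['time_s']:.2f} z {o['eef_pos'][2]:.4f} F {f.round(1)}")
    if f[2]>6 or np.hypot(f[0],f[1])>6: print("stop");break
snap("wrist","w7"); snap("side","s7"); snap("top","t7")
a=cv2.imread("pics/s7.png")[160:240,240:320]; b=cv2.imread("pics/w7.png")
cv2.imwrite("pics/v7.png",np.hstack([cv2.resize(a,(360,360),interpolation=3),cv2.resize(b,(440,360))]))
```

```text
-0.05 t=13.51 z 0.1479 F [-0.  -0.   0.2]
0.01 t=13.83 z 0.1443 F [-0.2 -0.  -0.4]
0.07 t=14.15 z 0.1410 F [ 0.4 -0.   2. ]
0.13 t=14.47 z 0.1371 F [-0.7  1.8  2. ]
0.19 t=14.78 z 0.1337 F [-0.5  0.7  1.9]
0.25 t=15.07 z 0.1311 F [-1.   1.1  1.4]
0.31 t=15.38 z 0.1285 F [-1.1  1.2  1.4]
0.37 t=15.68 z 0.1259 F [-1.   1.   1.6]
0.43 t=15.97 z 0.1234 F [-0.8  1.1  1.6]
0.49 t=16.27 z 0.1209 F [-0.9  0.7  1.6]
0.55 t=16.57 z 0.1185 F [-0.9  0.8  0.9]
0.61 t=16.88 z 0.1162 F [-0.8 -0.1  0.9]
0.67 t=17.18 z 0.1141 F [-0.1  0.3  0.6]
0.73 t=17.48 z 0.1120 F [-0.7  1.   0.6]
0.79 t=17.77 z 0.1101 F [ 0.2 -0.2  0.2]
0.85 t=18.07 z 0.1083 F [-0.2  0.1  0.3]
0.91 t=18.38 z 0.1068 F [-0.1 -0.3 -0.1]
0.97 t=18.68 z 0.1054 F [-0.3 -0.1  0.6]
1.03 t=18.98 z 0.1042 F [-0.4  0.2  0.3]
1.09 t=19.27 z 0.1034 F [ 0.1 -0.1 -0.5]
1.15 t=19.57 z 0.1028 F [-0.1  0.3  0.7]
```

View pics/v7.png

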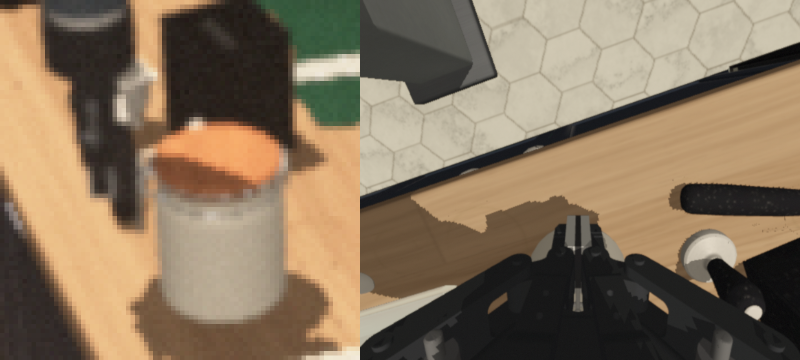

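The force fell to zero near the middle and the lever has left the tip. I retreat straight up and look.

Run:
```python
from h import *
q=ori(YAW,0); p=env.observe()['eef_pos']
env.line_to(p+Zr@np.array([-.012,0,.02]),q,v=.06)
env.line_to(p+Zr@np.array([-.012,0,.14]),q,v=.15); env.goto(c2w([.01,0,.32]),ori(YAW,0)); env.hold(.1)
snap("wrist","w8"); snap("side","s8"); snap("top","t8"); o=env.observe();print(o['time_s'],o['wrist_force'].round(1))
b=cv2.imread("pics/w8.png"); w=np.load('w8.npy'); c=cam('wrist',dict(eef_pos=w[:3],tool_rot=w[3:]))
P=model(CX,CY,YAW,0,1.66); 
cv2.imwrite("pics/v8.png",np.hstack([draw(b[40:240,220:420],P,c,2,(220,40)),cv2.resize(cv2.imread("pics/s8.png")[160:240,240:320],(400,400),interpolation=3)]))
```

```text
22.1 [-0.2 -0.1 -0.4]
```

View pics/v8.png

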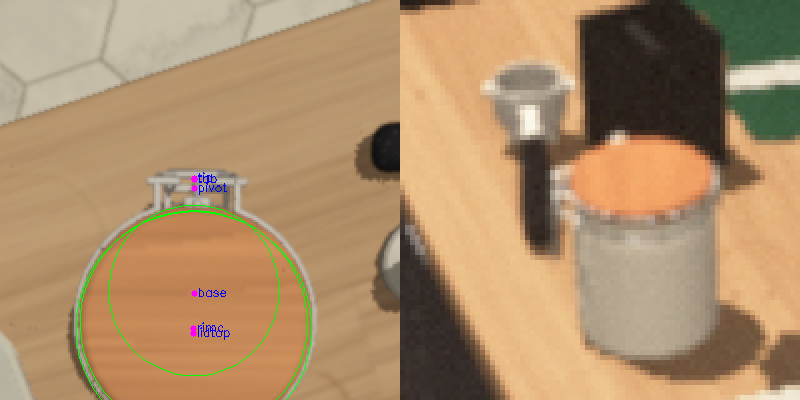

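Run:
```python
from h import *
for t in(-.6,-.5,-.35):
    p,q=c2w([-.05,0,.25]),ori(YAW,t)
    if env.solve_ik(p,q) is not None: break
print(t); env.goto(p,q); env.hold(.1)
snap("wrist","w9"); print(env.observe()['time_s'])
w=np.load('w9.npy'); c=cam('wrist',dict(eef_pos=w[:3],tool_rot=w[3:]))
P=model(CX,CY,YAW,0,1.66); q=proj(P['tab'],c)[0]; print(q)
b=cv2.imread("pics/w9.png"); x=int(np.clip(q[0]-100,0,440)); y=int(np.clip(q[1]-100,0,280))
d=draw(b[y:y+200,x:x+200],{k:P[k] for k in('tab','tip','pivot')},c,2,(x,y))
cv2.imwrite("pics/v9.png",np.hstack([cv2.resize(b[y:y+200,x:x+200],(400,400),interpolation=3),d]))
```

```text
-0.6
22.9833
[314.71392455  75.0018542 ]
```

View pics/v9.png

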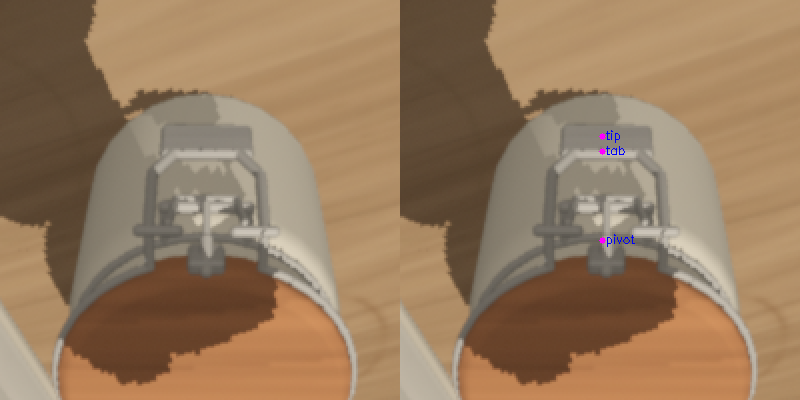

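The lever hangs flat against the front, with the tab at crop (205,140) where a closed lever is predicted. The lid is seated and the canister is where it was. I'm handing in.

Run:
```python
from h import *
env.close_job(); print(env.observe()['time_s'])
```

```text
the job is handed in; nothing more can be done
the job is handed in; nothing more can be done
```

The lid is shut and the lever has snapped over to hang against the front of the canister. I handed the job in at about 23 s of the 48 s allowed; it returns no verdict.

- **Lid:** I pressed it down along its arc with the shut fingertips until it met a hard stop, where the last push was about 10 N, firmer than I aimed for. I then backed off and checked in the wrist and side views that it sat level and shut before touching the lever.
- **Lever:** I pushed the tab down its arc with readings of about 2.3 N at most, well under the 6 N tipping limit. The force fell to zero at the middle, as expected when it snaps over.
- **Final checks:** The wrist camera, looking at the front, showed the lever where the model puts it when closed. The canister had not moved noticeably, the nearby items in view looked undisturbed, and the robot was clear of everything.
- **Disagreements:** The fingertip met the shut lid about 3.5 mm higher than the model predicted. I put this down to fingertip or calibration offset, because pressing harder gave no more travel. The lever pivot also appeared about 3 mm further forward than first fitted, and I allowed for most of that.

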